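# Hang a rinsed test coupon on the drip rail

## Robot

A 7-joint arm with a two-finger parallel gripper is mounted at the origin on a cart in front of the work surface, level with it; the furniture and walls round the work are solid. World frame = base frame: x ahead of the robot, y to its left, z up, the work surface at z = 0. Lengths are in m, angles in rad, forces in N, time in s.
With the tool pointing down it reaches from about 0.425 to 0.95 m from the base axis. Payload 4.7 kg.
Tool frame: the origin (TCP) lies midway between the tips of the shut fingers; the grasp point (between the pads) lies 19 mm behind it (grip_depth is the distance from the TCP to the grasp point, in m); z points along the fingers, y is the line along which they close (so a half turn about z gives the same grasp; the last joint's range is limited). The gripper opens to 85 mm and grips with 20 to 120 N. Pads are 22 mm wide; open, the fingers measure 114 mm over their backs; the gripper's body (76 mm by 85 mm) begins 54 mm behind the grasp point. The pads swing forward as they close: fully open they stand 13 mm farther back than shut.
Start: joints at [-1.257, 0.469, -0.049, 1.532, 0.024, 1.141, -0.082], TCP at [0.227, 0.636, 0.231] pointing down, gripper open.
Joint ranges: [-2.59, 2.59], [-0.33, 1.99], [-1.39, 1.29], [0.1, 2.45], [-1.04, 4.18], [0.21, 1.99], [-2.66, 2.66]. Speed limits (rad/s): [2.57, 2.57, 3.14, 3.14, 3.14, 3.14, 3.14].

## Interface

Orientations are given as a unit quaternion [w, x, y, z].
In Python, from cell import observe, grab_frame, finish_job, grip_depth gives the robot as it stands.
- The arm moves only by the tool arm_command, never from a script. Its arguments are lists of equal length, an entry for each row: "offset": the shift along the tool's x, y, z in m, a list of three; "angular": the turn, a rotation vector about the tool's x, y, z in degrees, a list of three; "fingers": the opening in per cent of the stroke, from 0 (shut) to 100 (fully open). A call has 1 to 8 rows; each row shifts and turns the commanded pose from where the row before left it, along the tool's axes as they then stand; what a row does not reach is not made up. A row lasts 1/10 s, in which the tool goes at most 50 mm and 8.59 degrees, less where a joint would pass 70% of its speed; a pose out of reach is approached as far as the arm can. A call is refused whole if a number of a shift passes 0.05 or a number of a turn 8.59, either way. A call with a gripper value outside its range is refused whole. The fingers move at their own pace and stop on an object; the grip force is fixed at half the most. Time passes only in rows, so rows that do not move let the fingers close. It gives the time, the measured TCP pose, the force, the opening and the grip force at its end, in the units of the state.
- observe(): the state, without advancing time (a new reading comes with each control period).
- grab_frame(name): name is "scene" or "top"; returns a dict with "color" (420x560x3 uint8, blue, green, red), "depth" (420x560 float32, m along the optical axis (not along the pixel's ray), 0 where there is no reading), "fovy" (degrees; the focal length in pixels is half the picture's height over the tangent of half this angle, whatever the lens; pixels are square), "cx", "cy" (the principal point, pixels), "world_to_cam" (4x4, takes a point from world to camera coordinates). Camera axes: x right, y up, looking along -z (the intrinsics and any distortion apply to the point x, -y, -z); pixel columns grow to the right and rows downward; lengths in m; the calibration is good to about 2 mm. A picture is of the moment at which its call begins.
- finish_job(): hands the job in; it is judged then, once.
The state is a dict: "time": time; "qpos": joint angles; "qvel": joint speeds; "joint_efforts": joint torques, N m; "tcp_pos": TCP position; "tcp_rot": TCP orientation; "force": force on the tool from outside, world axes, zero at the start; "torque": the same for the moment, N m; "finger_gap": opening from 0.0 (shut) to 1.0 (fully open); "gripper_force": force on a finger pad.
Only numpy, scipy, OpenCV 4.12 (cv2) and the standard library are available. Lean on these libraries where they do the work, as an engineer would, in place of code of your own. Each camera call takes 0.05 s, during which the arm holds its last target. There are 200 camera calls.

## Task

The metal test coupon has been rinsed: lift its grey plastic hanger out of the rinse beaker, thread the hanger onto the drip rail at the rail's open end, and slide it along gently until it is pressed into the sprung stop and the latch has snapped in behind its rib. Never force it, do not tip the beaker, and leave the hanger locked there and let go.

Things in the scene. Friction and masses are not known exactly. Their poses are not given: they have to be found in the camera images.
- rinse_beaker: Loose clear glass beaker, 73 mm wide, 94 mm high, upright on the worktop; origin at the centre of its underside, z up.
- hanger: The hanger: grey plastic C-shaped slider, 90 mm long (y), 22 deep (x), 38 high, with a steel coupon under it; 0.1 to 0.2 kg, loose. At the start it lies across the beaker's rim. Origin: centre of its channel, 19 mm above its flat underside; z up. The channel runs along y, open at both ends, 13 mm wide (x), 28 high (z), closed in front (-x), above and below, lipped behind.
- hanger_fin (a point): Grip point in the hanger's upright fin, 40 mm above the hanger's origin, same axes. The fin is 14 mm thick (x), 24 mm wide (y) and stands 34 mm high on the hanger's top face: from 19 to 53 mm above the hanger's origin.
- hanger_rib (a point): Foot of the steep rear face of the rib on the hanger's front face, 22 mm in +y and 11.5 mm in -x from its origin. The rib stands 6 mm out of the face and ramps down towards the leading end (+y), to nothing at 40 mm.
- coupon_foot (a point): Middle of the coupon's lower edge, 82 mm below the hanger's origin. The coupon is 36 mm wide (y) and 3 mm thick (x); before the hanger goes on the rail it hangs inside the beaker.
- drip_rack: Fixed drip rack: steel tray 140 x 340 mm, 19 mm high, and two uprights behind that carry a level flat bar (the rail), 10 mm thick (x), 25 high (z), centre line at x 0, z 155 mm, from y -150 (open end) to +155 (capped). Held by spacers from behind only. Origin on the worktop under the bar; y along the bar to its closed end, -x front. The hanger goes on with parallel axes, 1.5 mm play each way.
- rail_mouth (a point): Centre of the bar's open end, 155 mm above the worktop; axes as the drip rack's, so the hanger travels along +y. The last 15 mm of the bar taper to a nose 5 mm thick and 19 mm high. A dark stop unit is clamped on the bar in its further half; where is not measured: the hanger locks with its origin 110 to 210 mm past this mouth.
- buffer (a joint): Travel (m) of the black sprung collar on the front of the stop unit, pressed by the hanger's leading end: 0 free, 0.009 at its hard stop; 2 N at first, 0.8 N more per mm, 9 N at the end, plus the hanger's own drag. It must be pressed to about 0.005 for the latch to drop; let go, the locked hanger keeps it at about 0.004.
- latch (a joint): Angle (rad) of the steel latch arm hinged on the front of the stop unit: 0 shut; it swings forwards (to about 0.1) while the hanger's rib pushes past its nose, which takes some 2 to 5 N, and springs back to 0 behind the rib. The rib meets it about 20 mm before the hanger is home.

How it is judged:
On the way, in this order (a step that is already met when the one before it is completed fails the run):
1. the hanger is lifted out of the beaker, its coupon clear above the rim (z of hanger in the frame of rinse_beaker above 0.18 m), for 0.1 s.
2. the hanger is threaded on the bar at its open end (x of hanger in the frame of drip_rack between -0.004 and 0.004 m and z of hanger in the frame of drip_rack between 0.151 and 0.159 m and angle between the y axis of hanger and the y axis of drip_rack, either way round below 0.08 rad and y of hanger in the frame of drip_rack between -0.16 and -0.06 m), for 0.1 s.
At the end, for the whole second after the job is handed in: the hanger sits on the bar (within 4 mm and 0.08 rad), keeps the stop's collar pressed by more than 2 mm, the latch is shut behind its rib (under 0.03 rad), all at rest and let go; the beaker stands upright (x of hanger in the frame of drip_rack between -0.004 and 0.004 m and z of hanger in the frame of drip_rack between 0.151 and 0.159 m and angle between the y axis of hanger and the y axis of drip_rack, either way round below 0.08 rad and y of hanger in the frame of drip_rack above -0.05 m and value of joint buffer above 0.002 m and value of joint latch below 0.03 rad and linear speed of hanger below 0.01 m/s and angle between rinse_beaker's own z axis and vertical below 0.1 rad); the robot touches nothing.
It fails at once if the hanger is forced: more than 20 N between it and the rack with its stop unit (contact force between hanger and drip_rack above 20 N).
It fails at once if the beaker is tipped (over 0.5 rad) (angle between rinse_beaker's own z axis and vertical above 0.5 rad).
It also fails if it takes over 64 s, if anything falls off the work surface, if the arm or the gripper's body presses on something with over 40 N, if the wrist force passes 120 N, or if a joint passes its speed limit or range.

## Working session

There is one attempt and no reset: what is moved stays moved. The work goes in short steps, Python scripts to look and compute and a tool call to move; the robot and the scene stay as the last step left them, time stands still between calls to the robot, and variables do not carry over. Pictures are saved under pics/ and viewed, at most 10 in all, crops included, and the job is handed in when it is done.

Besides the shell and the picture viewer there is one more tool, called after "Emit:" as name(argument=value, ...) on one line, values as JSON. arm_command: Moves the arm, as the interface text tells. Its arguments: {"type":"object","properties":{"offset":{"type":"array"},"angular":{"type":"array"},"fingers":{"type":"array"}},"required":["offset","angular","fingers"]}

```bash
mkdir -p pics
cat > h.py <<'E'
import numpy as np, cv2
from cell import observe, grab_frame, finish_job, grip_depth
def pts(f):
    d=f["depth"]; H,W=d.shape; fl=H/2/np.tan(np.radians(f["fovy"])/2)
    v,u=np.mgrid[:H,:W]
    p=np.stack([(u-f["cx"])/fl*d,-(v-f["cy"])/fl*d,-d,np.ones_like(d)],-1)
    return (p@np.linalg.inv(f["world_to_cam"]).T)[...,:3]
def grab(n,name):
    f=grab_frame(n); cv2.imwrite(f"pics/{name}.png",f["color"]); np.savez(f"pics/{name}.npz",**f); return f
E
python3 - <<'E'
from h import *
s=observe(); print(s["tcp_pos"],s["tcp_rot"],s["time"],grip_depth, {k:s[k] for k in("force","finger_gap")})
for n in("scene","top"):
    f=grab(n,n+"0"); print({k:f[k] for k in f if k not in("color","depth")})
E
```

```text
[0.2266893  0.63517644 0.23025674] [-1.26363306e-04  1.70564291e-01  9.85346074e-01 -9.59651058e-04] 0.0 0.0187 {'force': array([-0.48653517, -0.40838267, -0.65046538]), 'finger_gap': 1.0012000172554611}
{'fovy': 42.75880114900358, 'cx': 279.1910393475364, 'cy': 208.56174108521688, 'world_to_cam': array([[ 0.69572262, -0.71830584, -0.00259944, -0.40689256],
       [ 0.36784989,  0.35317189,  0.860207  , -0.27950765],
       [-0.61697366, -0.59942167,  0.5099384 , -1.11580447],
       [ 0.        ,  0.        ,  0.        ,  1.        ]])}
{'fovy': 50.28828574283768, 'cx': 281.27054832663947, 'cy': 203.34011154000478, 'world_to_cam': array([[ 0.00759757, -0.99962149, -0.02644163, -0.02538866],
       [ 0.99297669,  0.00441976,  0.11822759, -0.54406206],
       [-0.11806597, -0.02715417,  0.99263441, -1.11044757],
       [ 0.        ,  0.        ,  0.        ,  1.        ]])}
```

View pics/scene0.png

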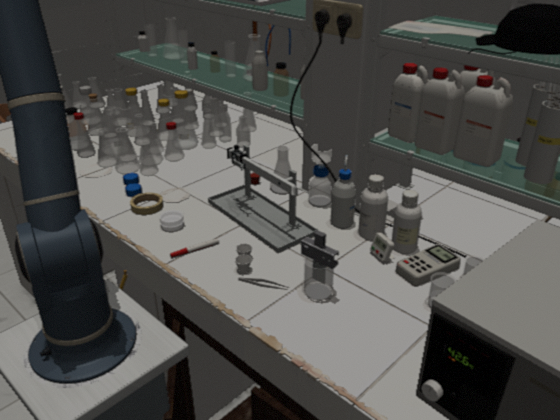

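View pics/top0.png

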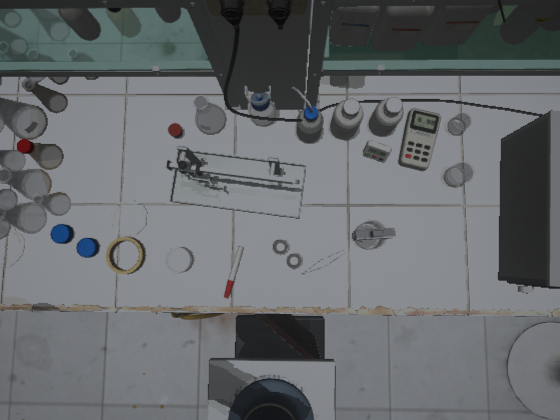

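Run:
```python
import cv2,numpy as np
a=cv2.imread("pics/top0.png"); b=cv2.imread("pics/scene0.png")
A=cv2.resize(a[140:260,150:410],None,fx=3,fy=3,interpolation=3)
B=cv2.resize(b[140:310,200:360],None,fx=3,fy=3,interpolation=3)
B=B[:360]if 0 else B
cv2.imwrite("pics/c1.png",np.clip(A*1.6,0,255)); cv2.imwrite("pics/c2.png",np.clip(B*1.6,0,255))
```

```text
[ WARN:0@0.049] global loadsave.cpp:1063 imwrite_ Unsupported depth image for selected encoder is fallbacked to CV_8U.
```

View pics/c1.png

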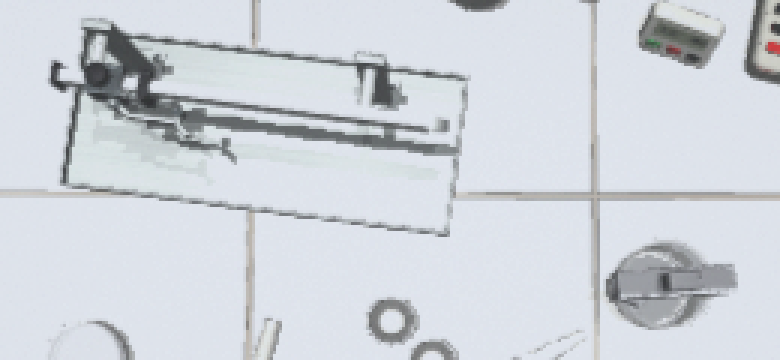

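View pics/c2.png

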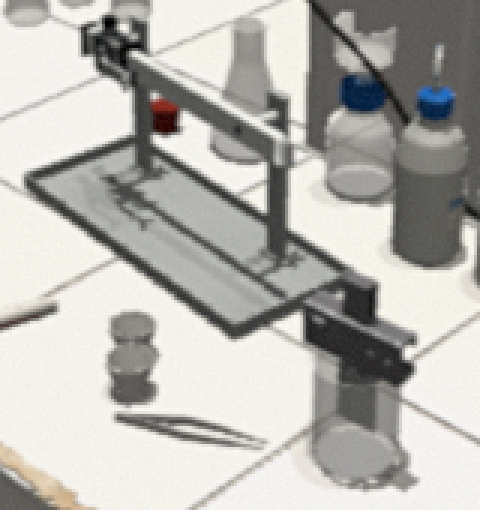

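```bash
cat >> h.py <<'E'
def load(n): return dict(np.load(f"pics/{n}.npz"))
def cloud(f,lo,hi):
    P=pts(f); m=(f["depth"]>0)&np.all((P>lo)&(P<hi),-1); return P[m],np.argwhere(m)
def rect(p,z=None):
    (c,s,a)=cv2.minAreaRect(p[:,:2].astype(np.float32)*1000); return np.round(c,1),np.round(s,1),round(a,2)
E
python3 - <<'E'
from h import *
for n in("scene0","top0"):
    f=load(n); print(n,"cam",np.linalg.inv(f["world_to_cam"])[:3,3])
    P,_=cloud(f,[.3,-.45,.012],[.8,.4,.3])
    # tray
    t=P[(P[:,2]>.012)&(P[:,2]<.024)&(P[:,1]>-.1)&(P[:,0]>.5)&(P[:,1]<.35)]; print("tray",len(t),rect(t))
    b=P[(P[:,2]>.135)&(P[:,2]<.18)&(P[:,1]>-.12)&(P[:,0]>.5)]; print("bar",len(b),b.min(0),b.max(0),rect(b) if len(b) else 0)
    h=P[(P[:,2]>.06)&(P[:,1]<-.12)&(P[:,0]<.6)&(P[:,1]>-.4)]
    print("h",len(h),h.min(0),h.max(0))
    for z in np.arange(.06,.18,.01):
        q=h[(h[:,2]>=z)&(h[:,2]<z+.01)]
        if len(q)>4: print(round(z,3),len(q),rect(q), q[:,:2].mean(0))
E
```

```text
scene0 cam [-0.30252075 -0.86239644  0.80836829]
tray 666 (array([667.5,  86.6]), array([361.1, 282.2]), 83.77)
bar 1646 [ 0.56893057 -0.1124297   0.13504055] [0.79999169 0.23796796 0.17982183] (array([684.5,  62.8]), array([231.1, 350.4]), 0.0)
h 1300 [ 0.42751372 -0.28989393  0.06001439] [ 0.4920915  -0.19690985  0.16678497]
0.06 138 (array([ 453.7, -242.6]), array([70.3, 50.4]), 89.29) [ 0.44978473 -0.24950986]
0.07 164 (array([ 451.9, -243.4]), array([49.2, 68.9]), 3.49) [ 0.45074208 -0.24962245]
0.08 116 (array([ 447.9, -243.7]), array([39. , 68.1]), 5.24) [ 0.44636283 -0.25026059]
0.09 128 (array([ 453.1, -248.4]), array([50.5, 88.7]), 29.65) [ 0.45388919 -0.25552261]
0.1 127 (array([ 459.5, -243.2]), array([23.2, 89.2]), 8.05) [ 0.45469292 -0.24692322]
0.11 130 (array([ 452.2, -242.3]), array([10.7, 90.2]), 5.37) [ 0.45323202 -0.24451208]
0.12 177 (array([ 461. , -242.7]), array([31.7, 90.1]), 1.97) [ 0.45671129 -0.24577225]
0.13 175 (array([ 463.5, -243.9]), array([24.3, 90.8]), 3.69) [ 0.4619924  -0.24530904]
0.14 50 (array([ 459.3, -243.9]), array([14.4, 27.6]), 23.75) [ 0.
[... 775 characters left out ...]
25021609]
0.09 110 (array([ 464. , -241.2]), array([72.4, 72.6]), 52.77) [ 0.46447698 -0.24014053]
0.1 8 (array([ 452.8, -232. ]), array([77., 20.]), 78.08) [ 0.45918989 -0.21201894]
0.11 10 (array([ 450.4, -237.6]), array([ 7.1, 81. ]), 0.42) [ 0.45225074 -0.23938091]
0.12 75 (array([ 461. , -241.3]), array([26.3, 89. ]), 3.45) [ 0.45957955 -0.2359193 ]
0.13 233 (array([ 463.3, -241.4]), array([21.5, 89.7]), 3.71) [ 0.46312076 -0.23916184]
0.14 5 (array([ 463.9, -229.2]), array([9.2, 0.9]), 1.1) [ 0.46386862 -0.22925675]
0.15 6 (array([ 462.2, -229.8]), array([10.9,  0.4]), 3.22) [ 0.46221024 -0.22971246]
0.16 71 (array([ 463. , -241.3]), array([13.5, 22.5]), 0.94) [ 0.46255829 -0.24153024]
```

Run:
```python
from h import *
np.set_printoptions(precision=4,suppress=True)
for n in("scene0","top0"):
    f=load(n)
    P,_=cloud(f,[.55,-.15,.14],[.72,.3,.172])
    Pt=P[P[:,2]>.16]
    print(n,len(P),len(Pt))
    for y in np.arange(-.14,.27,.02):
        q=P[(P[:,1]>=y)&(P[:,1]<y+.02)]
        if len(q): print(round(y,2),len(q),"x",np.percentile(q[:,0],[0,10,50,90,100]),"z",np.percentile(q[:,2],[0,50,100]))
f=load("scene0")
P,_=cloud(f,[.42,-.3,.1],[.52,-.19,.13])
a=np.radians(3.7);R=np.array([[np.cos(a),np.sin(a)],[-np.sin(a),np.cos(a)]])
q=(P[:,:2]-[.463,-.242])@R.T
for z in (.1,.11,.12):
  for y in np.arange(-.045,.045,.01):
    m=(q[:,1]>=y)&(q[:,1]<y+.01)&(P[:,2]>=z)&(P[:,2]<z+.01)
    if m.any(): print(z,round(y,3),m.sum(),np.percentile(q[m,0]*1000,[0,25,50,75,100]))
```

```text
scene0 950 420
-0.08 25 x [0.5756 0.5766 0.5787 0.5826 0.5842] z [0.1449 0.1576 0.1662]
-0.06 64 x [0.5729 0.5768 0.5793 0.5831 0.7197] z [0.1408 0.1582 0.1711]
-0.04 65 x [0.5769 0.5783 0.5812 0.6111 0.6285] z [0.1401 0.1591 0.1714]
-0.02 129 x [0.5804 0.5817 0.6137 0.6263 0.6339] z [0.1409 0.1576 0.1712]
0.0 61 x [0.5814 0.5837 0.5877 0.626  0.6279] z [0.1416 0.1601 0.1712]
0.02 53 x [0.5857 0.5867 0.5889 0.5946 0.5979] z [0.1406 0.1576 0.1681]
0.04 53 x [0.5873 0.5895 0.5918 0.5969 0.601 ] z [0.1421 0.1582 0.1684]
0.06 46 x [0.5892 0.5908 0.5939 0.5994 0.606 ] z [0.1408 0.1591 0.1684]
0.08 46 x [0.5936 0.5948 0.5974 0.602  0.606 ] z [0.1424 0.1571 0.1674]
0.1 46 x [0.5927 0.5951 0.5992 0.6044 0.6089] z [0.1413 0.1582 0.1697]
0.12 77 x [0.5689 0.5768 0.6001 0.6047 0.6118] z [0.1411 0.1568 0.1686]
0.14 55 x [0.579  0.5827 0.6016 0.6101 0.6142] z [0.1426 0.1593 0.1712]
0.16 57 x [0.5835 0.585  0.5996 0.6102 0.623 ] z [0.1464 0.1592 0.1717]
0.18 95 x [0.5889 0.5966 0.6163 0.6543 0.6585] z [0.1418 0.1606 0.1719]
0.2 30 x [0.601  0.6024 0.6114 0.653  0.6563] z [0.1427 0.1616 0.1716]
0.2
[... 2187 characters left out ...]
1.6021  -9.2722  -6.1957]
0.11 0.025 8 [-16.1682 -14.9663 -13.8922 -12.7938 -12.1236]
0.11 0.035 10 [-11.8338 -10.1855  -9.3253  -8.7135  -7.737 ]
0.12 -0.045 32 [-12.6478  -8.4202  -2.9967   5.546   11.6331]
0.12 -0.035 18 [-13.6341  -9.6145  -8.2165  -7.0112   7.6372]
0.12 -0.025 19 [-11.5995  -9.9249  -8.2249  -6.8656  13.251 ]
0.12 -0.015 15 [-10.8324  -9.2842  -8.7253  -8.1103   1.867 ]
0.12 -0.005 14 [-13.1266 -10.1269  -9.2549  -7.8946  -2.4525]
0.12 0.005 14 [-10.8658  -9.7072  -7.4817  -6.4855  -0.7336]
0.12 0.015 22 [-16.4723 -11.0854  -9.3799  -8.0192  -1.1092]
0.12 0.025 22 [-17.0295 -11.6529 -11.1992  -8.5892  14.7108]
0.12 0.035 18 [-11.2273 -10.028   -8.0283  -2.4412  12.2649]
```

Run:
```python
from h import *
np.set_printoptions(precision=4,suppress=True)
for n in("scene0","top0"):
    f=load(n)
    P,_=cloud(f,[.55,-.1,.14],[.72,.115,.172])
    r=P[:,0]-(.5805+.126*(P[:,1]+.03)); P=P[abs(r)<.012]
    m=(P[:,1]<-.03)|((P[:,1]>.02))
    t=P[m&(P[:,2]>.165)&(P[:,1]>-.055)]
    fr=P[m&(P[:,2]<.162)&(P[:,1]>-.055)]
    for k,q in(("top",t),("front",fr)):
        c=np.polyfit(q[:,1],q[:,0],1); print(n,k,len(q),"x=%.4f+%.4f*y"%(c[1],c[0]),"rms",np.std(q[:,0]-np.polyval(c,q[:,1])),"z",np.median(q[:,2]), "end y",np.sort(P[:,1])[:6])
f=load("top0"); H=420; fl=H/2/np.tan(np.radians(f["fovy"])/2); Mi=np.linalg.inv(f["world_to_cam"])
def dep(u,v,z):
    d=Mi[:3,:3]@[(u-f["cx"])/fl,-(v-f["cy"])/fl,-1]; o=Mi[:3,3]; return o+d*(z-o[2])/d[2]
for u,v in((65,185),(447,235),(467,78)): print(dep(150+u/3-.33,140+v/3-.33,.019))
```

```text
scene0 top 79 x=0.5887+0.1205*y rms 0.003652723677271045 z 0.1662604613976214 end y [-0.0705 -0.0689 -0.0683 -0.067  -0.067  -0.0665]
scene0 front 196 x=0.5845+0.1295*y rms 0.0015232973964711986 z 0.15179846005709857 end y [-0.0705 -0.0689 -0.0683 -0.067  -0.067  -0.0665]
top0 top 218 x=0.5874+0.1285*y rms 0.003114392780655889 z 0.16753656733966593 end y [-0.0657 -0.0656 -0.0655 -0.0655 -0.0634 -0.0633]
top0 front 70 x=0.5827+0.1280*y rms 0.00030661235237766307 z 0.1520418091885002 end y [-0.0657 -0.0656 -0.0655 -0.0655 -0.0634 -0.0633]
[0.5497 0.2643 0.019 ]
[ 0.508  -0.0668  0.019 ]
[ 0.6448 -0.0837  0.019 ]
```

Emit:
arm_command(offset=[[0,0,-0.03],[0,0,-0.03],[0,0,0],[0,0,0],[0,0,0],[0,0,0],[0,0,0],[0,0,0]], angular=[[0,0,8.5],[0,0,8.5],[0,0,8.5],[0,0,8.5],[0,0,8.5],[0,0,8.5],[0,0,8.5],[0,0,6.4]], fingers=[100,100,100,100,100,100,100,100])

```text
time: 0.9
tcp_pos: [0.2267, 0.6355, 0.2907]
tcp_rot: [0.0, 0.681, 0.732, -0.001]
force: [-0.6, 0.2, 1.1]
finger_gap: 0.999
gripper_force: 0.0
```

Emit:
arm_command(offset=[[-0.042,0.036,0],[-0.042,0.036,0],[-0.042,0.036,0],[-0.042,0.036,0],[-0.042,0.036,0],[-0.042,0.036,0],[-0.04,-0.003,0],[-0.04,-0.003,0]], angular=[[0,0,0],[0,0,0],[0,0,0],[0,0,0],[0,0,0],[0,0,0],[0,0,0],[0,0,0]], fingers=[100,100,100,100,100,100,100,100])

```text
time: 1.7
tcp_pos: [0.4403, 0.3413, 0.2905]
tcp_rot: [0.0, 0.68, 0.733, -0.001]
force: [0.6, 0.0, 0.2]
finger_gap: 0.999
gripper_force: 0.0
```

Emit:
arm_command(offset=[[-0.045,-0.003,0],[-0.045,-0.003,0],[-0.045,-0.003,0],[-0.045,-0.003,0],[-0.045,-0.003,0],[-0.045,-0.003,0],[-0.045,-0.003,0],[-0.045,-0.003,0]], angular=[[0,0,0],[0,0,0],[0,0,0],[0,0,0],[0,0,0],[0,0,0],[0,0,0],[0,0,0]], fingers=[100,100,100,100,100,100,100,100])

```text
time: 2.5
tcp_pos: [0.4429, -0.0189, 0.2912]
tcp_rot: [-0.0, 0.679, 0.734, 0.0]
force: [1.1, 0.4, -0.0]
finger_gap: 1.004
gripper_force: 0.0
```

Emit:
arm_command(offset=[[-0.045,-0.003,0],[-0.045,-0.003,0],[-0.045,-0.003,0],[-0.045,-0.003,0],[0,0,0],[0,0,0]], angular=[[0,0,0],[0,0,0],[0,0,0],[0,0,0],[0,0,0],[0,0,0]], fingers=[80,70,70,70,70,70])

```text
time: 3.1
tcp_pos: [0.445, -0.1982, 0.2909]
tcp_rot: [-0.0, 0.68, 0.733, -0.0]
force: [1.0, -0.1, -0.6]
finger_gap: 0.698
gripper_force: 0.0
```

Emit:
arm_command(offset=[[-0.022,0.0075,0],[-0.0225,0.007,0],[0,0,0.04],[0,0,0.04],[0,0,0.02],[0,0,0],[0,0,0]], angular=[[0,0,0],[0,0,0],[0,0,0],[0,0,0],[0,0,0],[0,0,0],[0,0,0]], fingers=[70,70,70,70,70,70,70])

```text
time: 3.8
tcp_pos: [0.4641, -0.2397, 0.1916]
tcp_rot: [-0.0, 0.678, 0.735, 0.0]
force: [0.0, -0.5, 0.3]
finger_gap: 0.698
gripper_force: 0.0
```

Run:
```python
from h import *
s=observe(); print(s["tcp_pos"])
a=grab("scene","scene1")["color"]; b=grab("top","top1")["color"]
im=np.hstack([cv2.resize(a[180:320,250:390],(400,400)),cv2.resize(b[180:280,320:420],(400,400))])
cv2.imwrite("pics/c3.png",np.clip(im*1.5,0,255).astype(np.uint8))
```

```text
[ 0.46408813 -0.23965718  0.19156115]
```

View pics/c3.png

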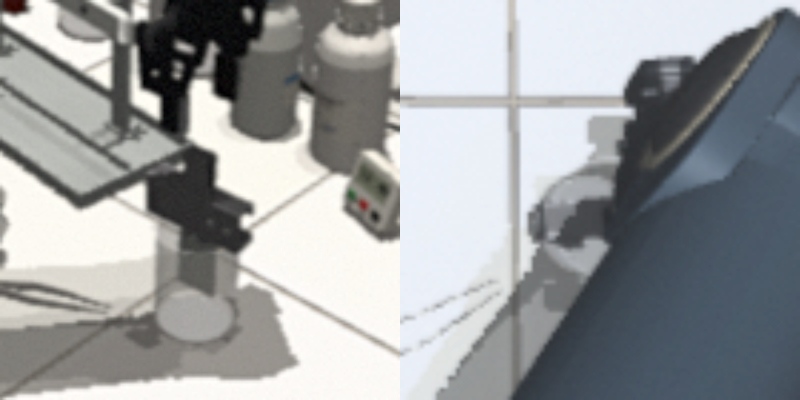

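Emit:
arm_command(offset=[[-0.002,-0.001,0.02],[0,0,0.02],[0,0,0.011],[0,0,0],[0,0,0],[0,0,0],[0,0,0],[0,0,0]], angular=[[0,0,0],[0,0,0],[0,0,0],[0,0,0],[0,0,0],[0,0,0],[0,0,0],[0,0,0]], fingers=[70,70,70,40,30,20,10,0])

```text
time: 4.7
tcp_pos: [0.4633, -0.2433, 0.1413]
tcp_rot: [0.001, 0.679, 0.734, 0.0]
force: [-0.4, -0.1, 4.9]
finger_gap: 0.154
gripper_force: 59.6
```

Emit:
arm_command(offset=[[0,0,0],[0,0,0],[0,0,0],[0,0,0]], angular=[[0,0,0],[0,0,0],[0,0,0],[0,0,0]], fingers=[0,0,0,0])

```text
time: 5.1
tcp_pos: [0.4633, -0.2433, 0.1413]
tcp_rot: [0.001, 0.679, 0.734, 0.0]
force: [-1.1, -0.1, 6.6]
finger_gap: 0.147
gripper_force: 59.7
```

Emit:
arm_command(offset=[[0,0,-0.005],[0,0,-0.01],[0,0,-0.02],[0,0,-0.02],[0,0,-0.02],[0,0,-0.025],[0,0,-0.02],[0,0,0]], angular=[[0,0,0],[0,0,0],[0,0,0],[0,0,0],[0,0,0],[0,0,0],[0,0,0],[0,0,0]], fingers=[0,0,0,0,0,0,0,0])

```text
time: 5.9
tcp_pos: [0.4639, -0.2439, 0.263]
tcp_rot: [0.003, 0.679, 0.734, 0.001]
force: [-0.3, -0.5, -2.2]
finger_gap: 0.146
gripper_force: 58.8
```

Run:
```python
from h import *
s=observe(); print(s["tcp_pos"],s["force"])
f=grab("scene","scene2"); g=grab("top","top2")
a=f["color"];b=g["color"]
im=np.hstack([cv2.resize(a[120:320,220:420],(400,400)),cv2.resize(b[180:280,320:420],(400,400))])
cv2.imwrite("pics/c4.png",np.clip(im*1.5,0,255).astype(np.uint8))
P,_=cloud(f,[.4,-.32,.1],[.52,-.18,.3])
for z in np.arange(.13,.27,.01):
    q=P[(P[:,2]>=z)&(P[:,2]<z+.01)]
    if len(q)>4: print(round(z,3),len(q),rect(q),q.min(0),q.max(0))
```

```text
[ 0.46388061 -0.2438653   0.26304307] [-0.28999094 -0.53407499 -2.20423629]
0.15 43 (array([ 465. , -241.7]), array([ 7.1, 38. ]), 1.41) [ 0.46143108 -0.26072446  0.15071719] [ 0.46869697 -0.22265176  0.15986602]
0.16 52 (array([ 464.8, -243.5]), array([ 6.2, 40. ]), 1.03) [ 0.46172538 -0.26350053  0.16016028] [ 0.46810987 -0.22347818  0.1699681 ]
0.17 57 (array([ 464.7, -242.2]), array([ 6.4, 36.8]), 2.46) [ 0.46130403 -0.26058632  0.17040647] [ 0.46849338 -0.22375384  0.17996833]
0.18 57 (array([ 465. , -242.8]), array([ 6.4, 36.9]), 4.56) [ 0.4610736  -0.26117775  0.18003517] [ 0.46949972 -0.22412541  0.18977644]
0.19 52 (array([ 464.4, -242.7]), array([ 6.7, 39. ]), 1.16) [ 0.46097479 -0.26216949  0.19001774] [ 0.4680294  -0.22315271  0.19979873]
0.2 37 (array([ 462.6, -242.9]), array([12.8, 36.2]), 6.74) [ 0.45657998 -0.26069026  0.20070335] [ 0.47012936 -0.22423766  0.20980985]
0.21 81 (array([ 456.3, -243.7]), array([21.2, 92.7]), 14.98) [ 0.45066011 -0.28993887  0.21020444] [ 0.47836165 -0.19617027  0.21991795]
0.22 158 (array([ 454.3, -245.4]), array([23.6, 91.4]), 16.37) [ 0.44467249 -0.28789607  0.22004379] [ 0.47805174 -0.19861963  0.22988959]
0.23 144 (array([ 453.8, -244.6]), array([11.3, 89. ]), 9.05) [ 0.44446151 -0.28897204  0.23027313] [ 0.46047973 -0.20024542  0.23984098]
0.24 171 (array([ 459.9, -244.2]), array([23.1, 89.8]), 8.85) [ 0.44493461 -0.28851294  0.24002587] [ 0.47806387 -0.19990663  0.24997378]
0.25 213 (array([ 462.8, -243.5]), array([27.1, 89.9]), 5.49) [ 0.44887762 -0.28886033  0.2500266 ] [ 0.47931666 -0.19747625  0.25924448]
0.26 42 (array([ 460.1, -252.6]), array([18.5, 31. ]), 59.61) [ 0.44723061 -0.25734017  0.26050625] [ 0.47812739 -0.23685637  0.26957137]
0.27 71 (array([ 463.4, -250.5]), array([18.5, 44. ]), 74.66) [ 0.44286514 -0.25713859  0.27021265] [ 0.48709235 -0.23670012  0.27985162]
```

View pics/c4.png

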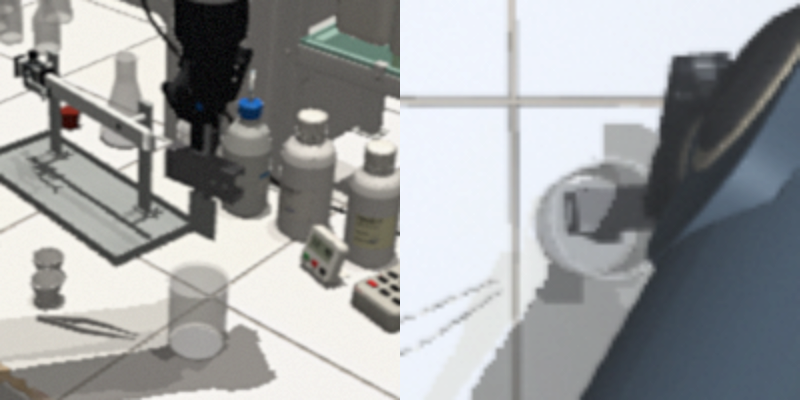

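Emit:
arm_command(offset=[[0,0,0],[0,0,0],[0.0284,0.0229,0],[0.0284,0.0229,0],[0.0284,0.0229,0],[0.0284,0.0229,0],[0,0,0.02],[0,0,0.02]], angular=[[0,0,6],[0,0,5.8],[0,0,0],[0,0,0],[0,0,0],[0,0,0],[0,0,0],[0,0,0]], fingers=[0,0,0,0,0,0,0,0])

```text
time: 6.8
tcp_pos: [0.5681, -0.1402, 0.2179]
tcp_rot: [-0.001, 0.75, 0.662, -0.001]
force: [0.4, -0.1, -1.8]
finger_gap: 0.147
gripper_force: 58.9
```

Emit:
arm_command(offset=[[0,0,0.02],[0,0,0.018],[0,0,0],[0,0,0],[0,0,0]], angular=[[0,0,0],[0,0,0],[0,0,0],[0,0,0],[0,0,0]], fingers=[0,0,0,0,0])

```text
time: 7.3
tcp_pos: [0.5683, -0.1422, 0.1828]
tcp_rot: [0.0, 0.751, 0.66, 0.0]
force: [0.4, 0.5, -1.3]
finger_gap: 0.151
gripper_force: 58.9
```

```bash
cat >> h.py <<'E'
A=np.arctan(.1285); E=np.array([[np.cos(A),-np.sin(A)],[np.sin(A),np.cos(A)]])  # rack x, y in world
MOUTH=np.array([.579,-.068])
def rack(P): return np.c_[(P[:,:2]-MOUTH)@E.T, P[:,2]]
def seg(q,name,ys,zs,zx):
    # front face offset, top & bottom per y bin
    for y in ys:
        c=q[(q[:,1]>=y)&(q[:,1]<y+.01)]
        fr=c[(c[:,2]>zx[0])&(c[:,2]<zx[1])]
        if len(fr)>3: print(name,round(y,3),len(fr),"x %.4f"%np.median(fr[:,0]),"z %.4f %.4f"%(np.percentile(c[:,2],2),np.percentile(c[:,2],98)))
E
python3 - <<'E'
from h import *
s=observe(); print(s["tcp_pos"],s["tcp_rot"],s["force"])
print("tcp rack",rack(s["tcp_pos"][None]))
for n in("scene","top"):
    f=grab(n,n+"3"); P,_=cloud(f,[.45,-.3,.12],[.7,.1,.18]); q=rack(P)
    print(n)
    h=q[(abs(q[:,0])<.022)&(q[:,1]<-.02)&(q[:,1]>-.13)]
    seg(h,"hanger",np.arange(-.13,-.02,.01),0,(.14,.168))
    b=q[(abs(q[:,0])<.012)]
    seg(b,"bar",np.arange(-.01,.12,.01),0,(.145,.163))
a=cv2.imread("pics/scene3.png") if 0 else f["color"]
E
```

```text
[ 0.56833322 -0.14221348  0.18280704] [3.95276514e-04 7.51016930e-01 6.60282785e-01 2.40319169e-04] [ 0.3809462   0.53672477 -1.25441947]
tcp rack [[-0.00112113 -0.07496775  0.18280704]]
scene
hanger -0.12 54 x -0.0091 z 0.1348 0.1731
hanger -0.11 35 x -0.0107 z 0.1371 0.1730
hanger -0.1 30 x -0.0112 z 0.1332 0.1747
hanger -0.09 25 x -0.0109 z 0.1205 0.1783
hanger -0.08 25 x -0.0108 z 0.1254 0.1761
hanger -0.07 34 x -0.0103 z 0.1371 0.1754
hanger -0.06 43 x -0.0119 z 0.1213 0.1731
hanger -0.05 26 x -0.0147 z 0.1361 0.1729
hanger -0.04 14 x -0.0109 z 0.1368 0.1741
bar 0.0 19 x -0.0012 z 0.1443 0.1658
bar 0.01 18 x -0.0020 z 0.1427 0.1673
bar 0.02 14 x -0.0037 z 0.1430 0.1674
bar 0.03 16 x -0.0029 z 0.1441 0.1681
bar 0.04 13 x -0.0028 z 0.1421 0.1681
bar 0.05 18 x -0.0033 z 0.1430 0.1685
bar 0.06 13 x -0.0037 z 0.1428 0.1680
bar 0.07 12 x -0.0039 z 0.1422 0.1676
bar 0.08 16 x -0.0033 z 0.1430 0.1680
bar 0.09 16 x -0.0027 z 0.1421 0.1676
bar 0.1 9 x -0.0034 z 0.1418 0.1680
bar 0.11 17 x -0.0026 z 0.1443 0.1670
top
bar 0.0 4 x -0.0032 z 0.1539 0.1664
bar 0.01 4 x -0.0049 z 0.1556 0.1698
bar 0.02 6 x -0.0049 z 0.1485 0.1703
bar 0.03 5 x -0.0049 z 0.1431 0.1700
bar 0.04 6 x -0.0050 z 0.1451 0.1688
bar 0.05 5 x -0.0049 z 0.1400 0.1707
bar 0.06 14 x 0.0064 z 0.1487 0.1703
bar 0.07 8 x -0.0049 z 0.1521 0.1702
bar 0.08 7 x -0.0050 z 0.1444 0.1702
bar 0.09 5 x -0.0047 z 0.1473 0.1708
bar 0.1 4 x -0.0049 z 0.1428 0.1690
bar 0.11 6 x -0.0050 z 0.1481 0.1703
```

Emit:
arm_command(offset=[[0,0.0013,0],[0.008,0,0],[0.008,0,0],[0.008,0,0],[0.006,0,0],[0.005,0,0],[0,0,0]], angular=[[0,0,0],[0,0,0],[0,0,0],[0,0,0],[0,0,0],[0,0,0],[0,0,0]], fingers=[0,0,0,0,0,0,0])

```text
time: 8.1
tcp_pos: [0.574, -0.1061, 0.1822]
tcp_rot: [-0.0, 0.75, 0.661, 0.0]
force: [0.5, -0.3, -1.9]
finger_gap: 0.153
gripper_force: 58.9
```

Emit:
arm_command(offset=[[0.003,0,0],[0.003,0,0],[0,0,0]], angular=[[0,0,0],[0,0,0],[0,0,0]], fingers=[0,0,0])

```text
time: 8.4
tcp_pos: [0.5746, -0.101, 0.1822]
tcp_rot: [-0.0, 0.751, 0.661, 0.0]
force: [-0.2, 0.7, -1.9]
finger_gap: 0.148
gripper_force: 58.9
```

Emit:
arm_command(offset=[[0.003,0,0],[0.003,0,0],[0.003,0,0],[0,0,0]], angular=[[0,0,0],[0,0,0],[0,0,0],[0,0,0]], fingers=[0,0,0,0])

```text
time: 8.8
tcp_pos: [0.5758, -0.0917, 0.1822]
tcp_rot: [-0.0, 0.751, 0.661, 0.0]
force: [0.5, 0.8, -1.3]
finger_gap: 0.155
gripper_force: 58.9
```

Emit:
arm_command(offset=[[0.003,0,0],[0.003,0,0],[0.003,0,0],[0.003,0,0],[0,0,0]], angular=[[0,0,0],[0,0,0],[0,0,0],[0,0,0],[0,0,0]], fingers=[0,0,0,0,0])

```text
time: 9.3
tcp_pos: [0.5773, -0.0798, 0.1822]
tcp_rot: [-0.0, 0.751, 0.661, 0.0]
force: [-0.4, 0.2, -1.0]
finger_gap: 0.152
gripper_force: 58.9
```

Emit:
arm_command(offset=[[0.005,0,0],[0.005,0,0],[0.005,0,0],[0.005,0,0],[0.005,0,0],[0.005,0,0],[0,0,0]], angular=[[0,0,0],[0,0,0],[0,0,0],[0,0,0],[0,0,0],[0,0,0],[0,0,0]], fingers=[0,0,0,0,0,0,0])

```text
time: 10.0
tcp_pos: [0.5812, -0.0496, 0.1822]
tcp_rot: [-0.0, 0.75, 0.661, 0.0]
force: [-0.7, -0.4, -2.2]
finger_gap: 0.152
gripper_force: 58.9
```

Run:
```python
from h import *
s=observe(); t=rack(s["tcp_pos"][None]); print("tcp rack",t,s["force"],s["torque"]); y0=t[0,1]
f=grab("scene","scene4"); P,_=cloud(f,[.45,-.3,.12],[.7,.25,.18]); q=rack(P)
h=q[(abs(q[:,0])<.022)&(q[:,1]<y0+.045)]
seg(h,"hanger",np.arange(y0-.045,y0+.045,.01),0,(.14,.168))
b=q[(abs(q[:,0])<.03)&(q[:,1]>y0+.05)]
seg(b,"bar",np.arange(.09,.26,.01),0,(.145,.163))
cv2.imwrite("pics/c5.png",np.clip(cv2.resize(f["color"][120:300,190:390],(660,594),interpolation=3)*1.6,0,255).astype(np.uint8))
```

```text
tcp rack [[-1.57453753e-04  1.85127552e-02  1.82159525e-01]] [-0.73396966 -0.40400971 -2.17267066] [-0.03730161  0.00021245  0.07644253]
hanger -0.026 47 x -0.0083 z 0.1348 0.1722
hanger -0.016 28 x -0.0096 z 0.1351 0.1729
hanger -0.006 23 x -0.0097 z 0.1346 0.1732
hanger 0.004 30 x -0.0103 z 0.1217 0.1790
hanger 0.014 20 x -0.0101 z 0.1236 0.1765
hanger 0.024 25 x -0.0099 z 0.1253 0.1725
hanger 0.034 32 x -0.0108 z 0.1239 0.1736
hanger 0.044 25 x -0.0124 z 0.1341 0.1730
hanger 0.054 15 x -0.0110 z 0.1399 0.1735
bar 0.09 15 x -0.0025 z 0.1421 0.1678
bar 0.1 12 x -0.0035 z 0.1412 0.1663
bar 0.11 14 x -0.0033 z 0.1436 0.1676
bar 0.12 9 x -0.0033 z 0.1415 0.1673
bar 0.13 13 x -0.0023 z 0.1426 0.1679
bar 0.14 16 x -0.0037 z 0.1415 0.1676
bar 0.15 13 x -0.0034 z 0.1428 0.1690
bar 0.16 11 x -0.0025 z 0.1416 0.1683
bar 0.17 11 x -0.0041 z 0.1425 0.1666
bar 0.18 13 x -0.0036 z 0.1426 0.1671
bar 0.19 15 x -0.0039 z 0.1423 0.1681
bar 0.2 29 x -0.0155 z 0.1423 0.1674
bar 0.21 23 x -0.0037 z 0.1426 0.1661
bar 0.22 20 x -0.0218 z 0.1482 0.1750
bar 0.23 18 x -0.0098 z 0.1513 0.1748
bar 0.24 19 x -0.0212 z 0.1485 0.1744
bar 0.25 13 x -0.0076 z 0.1437 0.1751
```

View pics/c5.png

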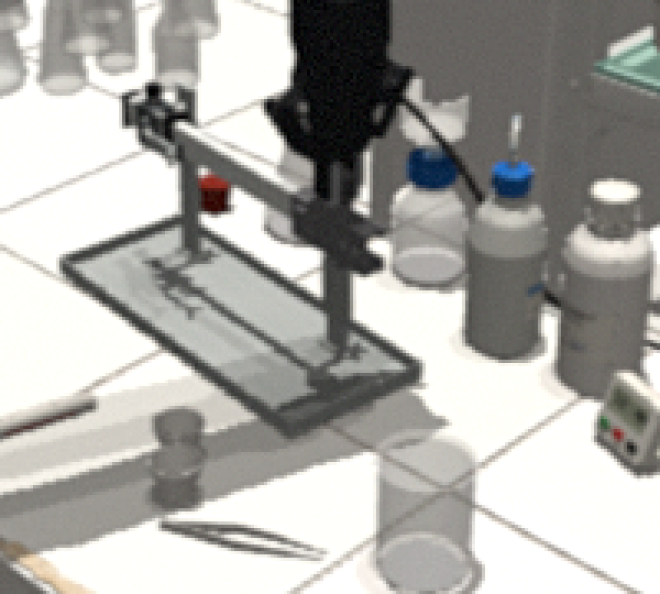

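Run:
```python
from h import *
np.set_printoptions(precision=3,suppress=True)
for n in("scene0","top0"):
    P,_=cloud(load(n),[.45,-.1,.174],[.72,.3,.4]); q=rack(P); q=q[(abs(q[:,0])<.08)]
    for y in np.arange(-.02,.3,.02):
        c=q[(q[:,1]>=y)&(q[:,1]<y+.02)]
        if len(c)>1: print(n,round(y,2),len(c),"x",c[:,0].min(),c[:,0].max(),"zmax",c[:,2].max(), "xmin over.18",c[c[:,2]>.18][:,0].min() if (c[:,2]>.18).any() else None)
```

```text
scene0 0.04 6 x 0.036743403651881196 0.043297170093116205 zmax 0.17732200034536605 xmin over.18 None
scene0 0.06 10 x 0.034713170451072535 0.043374324946398965 zmax 0.17690995254001463 xmin over.18 None
scene0 0.24 18 x -0.012967680588855052 0.007473042036813657 zmax 0.19106595568926377 xmin over.18 -0.005730964952235297
scene0 0.26 38 x -0.012751212385860458 0.04581854341159431 zmax 0.19172751928202159 xmin over.18 -0.010777032203421182
scene0 0.28 2 x 0.04306693410442924 0.04378041936446864 zmax 0.1753435652892984 xmin over.18 None
top0 0.04 8 x 0.03662293268140012 0.042123966099433426 zmax 0.17851015773903167 xmin over.18 None
top0 0.06 26 x 0.03523241616399166 0.04382456718985259 zmax 0.18084401259037364 xmin over.18 0.04090036763822887
top0 0.22 20 x -0.011667987503917959 0.009677059176412142 zmax 0.17723060925304257 xmin over.18 None
top0 0.24 34 x -0.012050573051119238 0.009922920928987737 zmax 0.19159339946755016 xmin over.18 0.0028254557341506493
top0 0.26 90 x -0.013466064895270816 0.0430164154336109 zmax 0.19471774985028634 xmin over.18 -0.008832619832805907
top0 0.28 14 x 0.0355875267765948 0.0423906675952894 zmax 0.18076197440997321 xmin over.18 0.03684745028280759
```

Emit:
arm_command(offset=[[0.008,0,0],[0.008,0,0],[0.008,0,0],[0.008,0,0],[0.008,0,0],[0.008,0,0],[0.008,0,0],[0.008,0,0]], angular=[[0,0,0],[0,0,0],[0,0,0],[0,0,0],[0,0,0],[0,0,0],[0,0,0],[0,0,0]], fingers=[0,0,0,0,0,0,0,0])

```text
time: 10.85
tcp_pos: [0.5893, 0.0134, 0.1823]
tcp_rot: [-0.0, 0.751, 0.66, 0.0]
force: [-0.8, -0.1, -1.1]
finger_gap: 0.15
gripper_force: 58.9
```

Emit:
arm_command(offset=[[0.007,0,0],[0.007,0,0],[0.007,0,0],[0.007,0,0],[0.007,0,0],[0.007,0,0],[0.006,0,0],[0,0,0]], angular=[[0,0,0],[0,0,0],[0,0,0],[0,0,0],[0,0,0],[0,0,0],[0,0,0],[0,0,0]], fingers=[0,0,0,0,0,0,0,0])

```text
time: 11.65
tcp_pos: [0.5955, 0.0617, 0.1823]
tcp_rot: [-0.0, 0.75, 0.661, 0.0]
force: [-0.5, -0.4, -1.2]
finger_gap: 0.148
gripper_force: 59.1
```

Emit:
arm_command(offset=[[0.004,0,0],[0.004,0,0],[0.004,0,0],[0.004,0,0],[0.004,0,0],[0,0,0]], angular=[[0,0,0],[0,0,0],[0,0,0],[0,0,0],[0,0,0],[0,0,0]], fingers=[0,0,0,0,0,0])

```text
time: 12.25
tcp_pos: [0.598, 0.0811, 0.1823]
tcp_rot: [-0.0, 0.751, 0.661, 0.0]
force: [-0.1, 0.0, -1.8]
finger_gap: 0.146
gripper_force: 59.0
```

Emit:
arm_command(offset=[[0.002,0,0],[0.002,0,0],[0.002,0,0],[0,0,0]], angular=[[0,0,0],[0,0,0],[0,0,0],[0,0,0]], fingers=[0,0,0,0])

```text
time: 12.65
tcp_pos: [0.5987, 0.0865, 0.1822]
tcp_rot: [-0.0, 0.751, 0.661, 0.0]
force: [0.3, 0.3, -1.4]
finger_gap: 0.149
gripper_force: 59.0
```

Emit:
arm_command(offset=[[0.002,0,0],[0.002,0,0],[0,0,0]], angular=[[0,0,0],[0,0,0],[0,0,0]], fingers=[0,0,0])

```text
time: 12.95
tcp_pos: [0.5992, 0.0905, 0.1822]
tcp_rot: [-0.0, 0.751, 0.661, 0.0]
force: [-0.1, -1.0, -1.2]
finger_gap: 0.152
gripper_force: 59.0
```

Emit:
arm_command(offset=[[0.002,0,0],[0.002,0,0],[0,0,0]], angular=[[0,0,0],[0,0,0],[0,0,0]], fingers=[0,0,0])

```text
time: 13.25
tcp_pos: [0.5997, 0.0945, 0.1822]
tcp_rot: [-0.0, 0.751, 0.661, 0.0]
force: [0.0, 0.4, -1.3]
finger_gap: 0.15
gripper_force: 59.0
```

Emit:
arm_command(offset=[[0.002,0,0],[0.002,0,0],[0,0,0]], angular=[[0,0,0],[0,0,0],[0,0,0]], fingers=[0,0,0])

```text
time: 13.55
tcp_pos: [0.6002, 0.0985, 0.1822]
tcp_rot: [-0.0, 0.751, 0.661, 0.0]
force: [-0.7, 0.7, -1.8]
finger_gap: 0.156
gripper_force: 59.0
```

Emit:
arm_command(offset=[[0.002,0,0],[0.002,0,0],[0,0,0]], angular=[[0,0,0],[0,0,0],[0,0,0]], fingers=[0,0,0])

```text
time: 13.85
tcp_pos: [0.6012, 0.1013, 0.1824]
tcp_rot: [0.001, 0.751, 0.66, 0.0]
force: [0.6, -2.2, -2.6]
finger_gap: 0.152
gripper_force: 58.8
```

Emit:
arm_command(offset=[[0.0015,0,0],[0.0015,0,0],[0,0,0]], angular=[[0,0,0],[0,0,0],[0,0,0]], fingers=[0,0,0])

```text
time: 14.15
tcp_pos: [0.6015, 0.104, 0.1825]
tcp_rot: [0.001, 0.751, 0.66, -0.0]
force: [2.5, -5.1, -1.3]
finger_gap: 0.148
gripper_force: 58.9
```

Emit:
arm_command(offset=[[0.0015,0,0],[0.0015,0,0],[0,0,0]], angular=[[0,0,0],[0,0,0],[0,0,0]], fingers=[0,0,0])

```text
time: 14.45
tcp_pos: [0.6018, 0.1074, 0.1824]
tcp_rot: [0.001, 0.751, 0.66, 0.0]
force: [1.5, -4.3, -2.5]
finger_gap: 0.153
gripper_force: 58.9
```

Emit:
arm_command(offset=[[0.0015,0,0],[0.0015,0,0],[0,0,0]], angular=[[0,0,0],[0,0,0],[0,0,0]], fingers=[0,0,0])

```text
time: 14.75
tcp_pos: [0.6022, 0.1122, 0.1824]
tcp_rot: [-0.0, 0.751, 0.661, 0.001]
force: [2.5, -1.0, -1.2]
finger_gap: 0.152
gripper_force: 59.0
```

Emit:
arm_command(offset=[[0.0015,0,0],[0.0015,0,0],[0,0,0]], angular=[[0,0,0],[0,0,0],[0,0,0]], fingers=[0,0,0])

```text
time: 15.05
tcp_pos: [0.6023, 0.1145, 0.1823]
tcp_rot: [-0.0, 0.751, 0.661, 0.0]
force: [1.9, -1.5, -2.1]
finger_gap: 0.153
gripper_force: 58.9
```

Emit:
arm_command(offset=[[0.0015,0,0],[0.001,0,0],[0,0,0]], angular=[[0,0,0],[0,0,0],[0,0,0]], fingers=[0,0,0])

```text
time: 15.35
tcp_pos: [0.6025, 0.1157, 0.1824]
tcp_rot: [0.0, 0.751, 0.66, -0.0]
force: [0.6, -4.5, -0.7]
finger_gap: 0.153
gripper_force: 59.1
```

Emit:
arm_command(offset=[[0.001,0,0],[0.001,0,0],[0,0,0]], angular=[[0,0,0],[0,0,0],[0,0,0]], fingers=[0,0,0])

```text
time: 15.65
tcp_pos: [0.6028, 0.1187, 0.1823]
tcp_rot: [-0.0, 0.751, 0.66, 0.0]
force: [1.4, -3.3, -0.9]
finger_gap: 0.15
gripper_force: 59.2
```

Emit:
arm_command(offset=[[0.001,0,0],[0.001,0,0],[0,0,0]], angular=[[0,0,0],[0,0,0],[0,0,0]], fingers=[0,0,0])

```text
time: 15.95
tcp_pos: [0.6029, 0.1193, 0.1824]
tcp_rot: [0.0, 0.751, 0.66, -0.001]
force: [1.4, -5.2, 0.1]
finger_gap: 0.154
gripper_force: 59.3
```

Emit:
arm_command(offset=[[0.001,0,0],[0.0005,0,0],[0,0,0]], angular=[[0,0,0],[0,0,0],[0,0,0]], fingers=[0,0,0])

```text
time: 16.25
tcp_pos: [0.603, 0.1203, 0.1824]
tcp_rot: [0.0, 0.751, 0.66, -0.001]
force: [0.5, -6.6, 0.7]
finger_gap: 0.153
gripper_force: 59.3
```

Emit:
arm_command(offset=[[0.001,0,0],[0.0005,0,0],[0,0,0]], angular=[[0,0,0],[0,0,0],[0,0,0]], fingers=[0,0,0])

```text
time: 16.55
tcp_pos: [0.6031, 0.1212, 0.1824]
tcp_rot: [0.001, 0.751, 0.66, -0.001]
force: [0.4, -6.8, 1.5]
finger_gap: 0.152
gripper_force: 59.4
```

Run:
```python
from h import *
s=observe(); t=rack(s["tcp_pos"][None]); print("tcp rack",t,s["force"]); y0=t[0,1]
f=grab("scene","scene5"); 
for n in("scene0","scene5"):
    P,_=cloud(load(n),[.45,.08,.13],[.7,.25,.195]); q=rack(P)
    for y in np.arange(.19,.27,.005):
        c=q[(q[:,1]>=y)&(q[:,1]<y+.005)&(q[:,0]>-.05)&(q[:,0]<.02)]
        if len(c): print(n,round(y,3),len(c),np.round(np.percentile(c[:,0],[0,10,50])*1000,1))
a=cv2.resize(load("scene0")["color"][140:200,215:275],(390,540),interpolation=3);b=cv2.resize(f["color"][140:200,215:275],(390,540),interpolation=3)
cv2.imwrite("pics/c6.png",np.clip(np.hstack([a,b])*1.5,0,255).astype(np.uint8))
```

```text
tcp rack [[-1.73495989e-04  1.90752206e-01  1.82441219e-01]] [ 0.36328463 -6.76737902  1.49801256]
scene0 0.19 16 [-34.6  -5.4  -2. ]
scene0 0.195 17 [-33.9 -31.9  -4.7]
scene0 0.2 27 [-31.1 -24.8 -15.3]
scene0 0.205 19 [-22.  -19.1  -4.7]
scene0 0.21 13 [-27.1 -23.8  -4.2]
scene0 0.215 16 [-25.2 -23.5  -4.3]
scene0 0.22 12 [-27.  -26.8  -8.2]
scene0 0.225 25 [-24.8 -23.8  -9.7]
scene0 0.23 26 [-25.2 -12.1  -3.4]
scene0 0.235 13 [-25.2 -23.9  -7.6]
scene0 0.24 10 [-24.9 -24.7 -16.1]
scene0 0.245 13 [-22.7 -21.8 -11.2]
scene0 0.25 35 [-19.1 -13.4  -5. ]
scene0 0.255 26 [-18.3 -16.   -5.6]
scene0 0.26 26 [-16.1 -13.7  -4.9]
scene0 0.265 16 [-14.1 -12.   -7.6]
scene0 0.27 11 [-13.  -12.7 -10.4]
scene5 0.19 19 [-33.2 -18.1 -10.3]
scene5 0.195 25 [-33.9 -30.7 -10. ]
scene5 0.2 26 [-30.9 -29.5 -12.1]
scene5 0.205 26 [-24.2 -18.  -11.2]
scene5 0.21 17 [-25.5 -19.6 -10.6]
scene5 0.215 15 [-27.3 -25.6 -15.1]
scene5 0.22 14 [-23.6 -18.7  -9.9]
scene5 0.225 15 [-24.1 -23.7 -12.2]
scene5 0.23 10 [-23.9 -23.6 -12. ]
scene5 0.235 23 [-25.4 -23.2  -9.4]
scene5 0.24 16 [-25.6 -24.1 -10.8]
scene5 0.245 8 [-23.4 -22.5 -10.4]
scene5 0.25 31 [-19.7 -15.2  -7.5]
scene5 0.255 19 [-19.4 -17.3  -5.4]
scene5 0.26 23 [-15.8 -12.5  -2.5]
scene5 0.265 20 [-15.3 -12.4  -7.2]
scene5 0.27 13 [-12.7 -12.  -10.8]
```

View pics/c6.png

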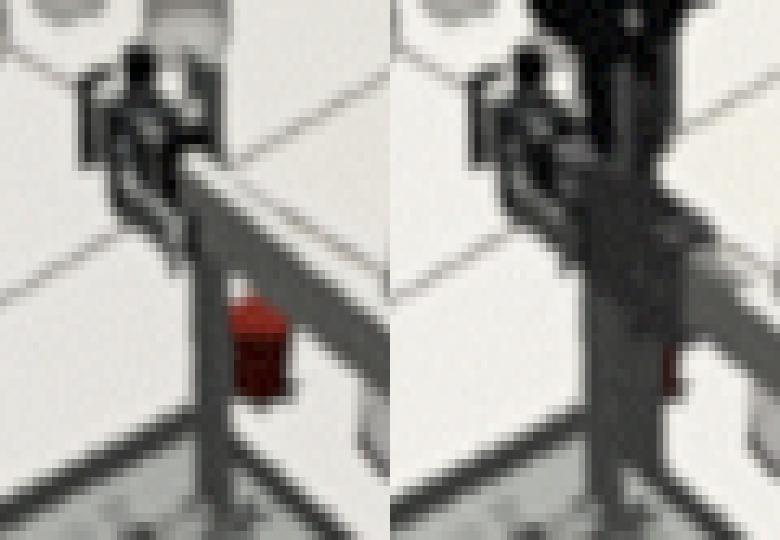

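Emit:
arm_command(offset=[[0.001,0,0],[0,0,0]], angular=[[0,0,0],[0,0,0]], fingers=[0,0])

```text
time: 16.8
tcp_pos: [0.6032, 0.122, 0.1825]
tcp_rot: [0.001, 0.751, 0.66, -0.001]
force: [-0.6, -7.2, 1.4]
finger_gap: 0.152
gripper_force: 59.4
```

Emit:
arm_command(offset=[[-0.002,0,0],[-0.002,0,0],[0,0,0],[0,0,0]], angular=[[0,0,0],[0,0,0],[0,0,0],[0,0,0]], fingers=[0,0,0,0])

```text
time: 17.2
tcp_pos: [0.6029, 0.1192, 0.1824]
tcp_rot: [0.0, 0.751, 0.66, -0.001]
force: [1.1, -5.8, -0.0]
finger_gap: 0.153
gripper_force: 59.2
```

Emit:
arm_command(offset=[[-0.001,0,0],[-0.001,0,0],[0,0,0]], angular=[[0,0,0],[0,0,0],[0,0,0]], fingers=[0,0,0])

```text
time: 17.5
tcp_pos: [0.6028, 0.1187, 0.1823]
tcp_rot: [-0.0, 0.751, 0.66, 0.0]
force: [2.2, -3.4, -0.8]
finger_gap: 0.153
gripper_force: 59.1
```

Emit:
arm_command(offset=[[-0.001,0,0],[-0.001,0,0],[0,0,0]], angular=[[0,0,0],[0,0,0],[0,0,0]], fingers=[0,0,0])

```text
time: 17.8
tcp_pos: [0.6027, 0.1184, 0.1822]
tcp_rot: [-0.001, 0.75, 0.661, 0.001]
force: [2.9, 2.5, -1.1]
finger_gap: 0.156
gripper_force: 59.0
```

Emit:
arm_command(offset=[[0.001,0.0007,0],[0,0,0],[0,0,0],[0,0,0],[0,0,0],[0,0,0]], angular=[[0,0,0],[0,0,0],[0,0,0],[0,0,0],[0,0,0],[0,0,0]], fingers=[0,0,22,30,35,35])

```text
time: 18.4
tcp_pos: [0.6032, 0.1169, 0.1823]
tcp_rot: [-0.0, 0.751, 0.66, -0.0]
force: [-0.5, -0.0, -0.8]
finger_gap: 0.349
gripper_force: 0.0
```

Emit:
arm_command(offset=[[0,0,-0.01],[0,0,-0.02],[0,0,-0.03],[0,0,-0.03],[0,0,-0.03],[0,0,0],[0,0,0]], angular=[[0,0,0],[0,0,0],[0,0,0],[0,0,0],[0,0,0],[0,0,0],[0,0,0]], fingers=[35,35,35,35,35,35,35])

```text
time: 19.1
tcp_pos: [0.6036, 0.1171, 0.3033]
tcp_rot: [0.0, 0.751, 0.66, 0.001]
force: [-0.8, 0.3, 0.3]
finger_gap: 0.349
gripper_force: 0.0
```

Run:
```python
from h import *
s=observe(); print(s["tcp_pos"],s["force"])
f=grab("scene","scene6"); g=grab("top","top6"); y0=.1875
P,_=cloud(f,[.45,-.3,.12],[.7,.25,.215]); q=rack(P)
h=q[(abs(q[:,0])<.022)&(q[:,1]<y0+.045)]
seg(h,"hanger",np.arange(y0-.055,y0+.045,.01),0,(.14,.168))
b=cv2.resize(f["color"][130:230,205:305],(560,560),interpolation=3)
cv2.imwrite("pics/c7.png",np.clip(b*1.5,0,255).astype(np.uint8))
```

```text
[0.60356113 0.1170741  0.30328772] [-0.78060303  0.33367295  0.30512598]
hanger 0.132 33 x -0.0024 z 0.1424 0.1734
hanger 0.143 42 x -0.0080 z 0.1348 0.1728
hanger 0.153 16 x -0.0108 z 0.1351 0.1732
hanger 0.163 17 x -0.0111 z 0.1203 0.1968
hanger 0.173 18 x -0.0099 z 0.1231 0.2065
hanger 0.183 17 x -0.0094 z 0.1262 0.2067
hanger 0.193 26 x -0.0101 z 0.1258 0.2064
hanger 0.203 33 x -0.0139 z 0.1364 0.1722
hanger 0.213 12 x -0.0135 z 0.1377 0.1747
hanger 0.223 11 x -0.0106 z 0.1515 0.1757
```

View pics/c7.png

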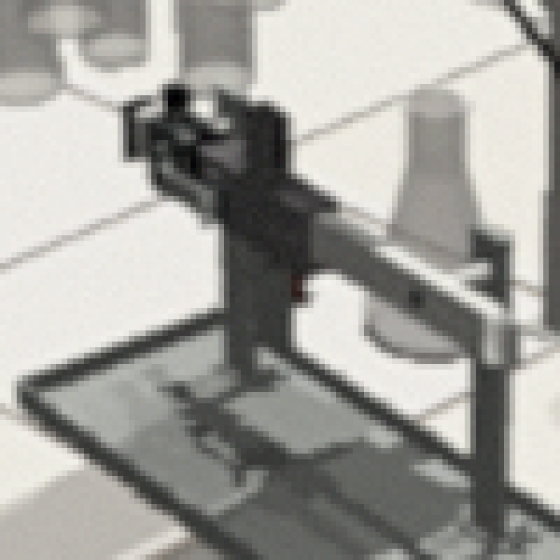

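The crop shows the hanger on the bar against the stop unit (about pixel 260,190). The latch lies along its front face (about 200,200), the gripper is clear, and the hanger held against the pull test.

```bash
python3 -c "
from cell import finish_job
print(finish_job())"
```

```text
the job is handed in; nothing more can be done
None
```

The hanger is on the drip rail, pressed into the sprung stop and let go, and the job is handed in at about 19 s. The latch held it against a light pull before release, the beaker was upright when I last looked, just after the lift-out, and the gripper is clear. The hand-in returned no verdict.

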